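Nip up the burr-carrier lock screw

ROBOT

A 7-joint arm with a two-finger parallel gripper is mounted at the origin on the work surface. World frame = base frame: x ahead of the robot, y to its left, z up, the work surface at z = 0. Lengths are in m, angles in rad, forces in N, time in s.
With the tool pointing down it reaches from about 0.35 to 0.775 m from the base axis. Payload 3.1 kg.
Tool frame: the origin (TCP) lies at the very end of the fingers, on their centre line; the grasp point (between the pads) lies arm.grasp_offset behind it (arm.grasp_offset is the distance from the TCP to the grasp point, in m); z points along the fingers, y is the line along which they close (so a half turn about z gives the same grasp; the last joint's range is limited). The gripper opens to 85 mm and grips with 20 to 120 N. Pads are 22 mm wide; open, the fingers measure 114 mm over their backs; the gripper's body (76 mm by 85 mm) begins 54 mm behind the grasp point. The pads swing forward as they close: fully open they stand 13 mm farther back than shut.
Start: joints at [-1.232, 0.311, 0.014, 1.512, -0.004, 1.319, -0.027], TCP at [0.204, 0.511, 0.231] pointing down, gripper open.
Joint ranges: [-2.7, 2.7], [-0.3, 1.91], [-1.27, 1.3], [0.12, 2.57], [-1.44, 4.58], [0.2, 2.03], [-3.05, 3.05]. Speed limits (rad/s): [2.79, 2.79, 3.14, 3.14, 3.14, 3.14, 3.14].

INTERFACE

Orientations are given as a unit quaternion [w, x, y, z].
In Python, from bench import get_state, eyes, arm gives the robot as it stands. The module is installed in compiled form; this text tells all that it offers.
- The arm moves only by the tool send_rows, never from a script. Its argument "motion" is a list of rows, each a list of 7 numbers: the opening, from 0 (shut) to 1 (fully open), then the shift along the tool's x, y, z in units of 40 mm (1.0 is 40 mm), then the turn, a rotation vector about the tool's x, y, z in degrees. A call has 1 to 8 rows; each row shifts and turns the commanded pose from where the row before left it, along the tool's axes as they then stand; what a row does not reach is not made up. A row lasts 1/12 s, in which the tool goes at most 41.7 mm and 7.16 degrees, less where a joint would pass 70% of its speed; a pose out of reach is approached as far as the arm can. A call is refused whole if a number of a shift passes 1 or a number of a turn 7.16, either way. A call with a gripper value outside its range is refused whole. The fingers move at their own pace and stop on an object; the grip force is fixed at half the most. Time passes only in rows, so rows that do not move let the fingers close. It gives the time, the measured TCP pose, the force, the opening and the grip force at its end, in the units of the state.
- get_state(): the state, without advancing time (a new reading comes with each control period).
- eyes.get_image(name): name is "side" or "top" or "wrist"; returns (picture, depth): 420x560x3 uint8, red, green, blue; 420x560 float32, m along the optical axis (not along the pixel's ray), 0 where there is no reading.
- eyes.get_calibration(name): a dict with "intrinsics" (3x3 intrinsics, pixels), "dist_coeffs" ([k1, k2, p1, p2, k3] as OpenCV has them; the pictures are not rectified), "pose" (4x4, takes a point from camera to world coordinates); the wrist camera has in their place "hand_eye" (4x4, takes a point from camera to tool coordinates, whose origin is the TCP and whose axes are the flange's). Camera axes: x right, y down, z forward; pixel columns grow to the right and rows downward; lengths in m; the calibration is good to about 2 mm. A picture is of the moment at which its call begins: read the wrist's pose just before it. get_calibration takes no time and is no camera call.
- arm.job_done(): hands the job in; it is judged then, once.
The state is a dict: "time_s": time; "q": joint angles; "qd": joint speeds; "joint_efforts": joint torques, N m; "tool_pos": TCP position; "orientation": TCP orientation; "wrist_force": force on the tool from outside, world axes, zero at the start; "wrist_torque": the same for the moment, N m; "finger_gap": finger opening in m; "grip_force": force on a finger pad.
Only numpy, scipy, OpenCV 4.12 (cv2) and the standard library are available. Lean on these libraries where they do the work, as an engineer would, in place of code of your own. Each camera call takes 0.05 s, during which the arm holds its last target. There are 200 camera calls.

TASK

Take the flat driver from its wooden stand, set its blade in the slot of the brass lock screw on the grinder's burr carrier, feeling gently for the slot, and turn the screw clockwise until it is fully tight, keeping the blade pressed lightly home in the slot throughout; press only a few newtons, above all before the blade is in, and do not force the screw at its stop. Then stand the driver upright in its stand again and let go. Touch the carrier with nothing but the driver, and leave everything else on the counter where it is.

Things in the scene. Friction and masses are not known exactly. Their poses are not given: they have to be found in the camera images.
- screw_face (a point): Centre of the brass lock screw's face, 51.5 mm above the table, 1.5 mm proud of the carrier's plate; z up, x towards the plate's red dot. Fixed to the plate: it does not turn or sink with the screw. Head 24 mm across; slot right across it, 4 mm wide, 5 mm deep. The head rests on a spring: it sinks up to 2 mm at 3 N per mm, then is hard.
- screw (a joint): Lock screw's angle, rad: grows clockwise from above (tightening), starts at 0 to 0.12, hard stop (tight) at 1.0; about 0.06 N m of friction, stays where left. The slot turns with it. At 0 the slot lies along screw_face's x axis give or take an unknown offset of up to 0.65 rad, new each time: feel for it with the blade, or look.
- carrier: Fixed grinder burr carrier with the screw: round dark steel base 112 mm across, 40 mm tall, ringed with burr teeth; on it a 60 mm square aluminium plate, top at 50 mm, with the screw at its centre in a 26 mm hole. Origin under its centre on the table, axes as screw_face.
- driver_grip (a point): Centre of the loose flat driver's handle (driver about 90 g, upright in its stand, blade down; z up along it). Handle orange with a black band, square 24 x 24 mm, 70 mm long, sides along the driver's x and y. Under it an 8 mm shank 44 mm long, then the steel blade: 16 mm wide along x, 2.4 mm thick along y, 16 mm long.
- driver_tip (a point): Middle of the blade's lower edge, 95 mm below driver_grip on the driver's axis; same axes.
- driver: The whole driver; origin at the middle of the blade's lower edge, axes as its points.
- stand_mouth (a point): Centre of the mouth of the driver stand's hole, at the top of a fixed dark wooden block 64 x 64 mm, 66 mm tall; z up. Hole 22 mm square along the stand's x and y, right through to the table. The driver hangs in it by its handle's underside, so its tip lies 60 mm below this point.
- dosing_ring: Bystander: black dosing ring, 60 mm across, 20 mm tall; origin at the centre of its underside, z up.
- tamper: Bystander: dark steel tamper, 58 mm across, 85 mm tall; origin at the centre of its underside, z up.
- canister: Bystander: copper-coloured canister, 54 mm across, 110 mm tall; origin at the centre of its underside, z up.
- cup_a: Bystander: white cup, 80 mm across the rim, 100 mm tall; origin at the centre of its underside, z up.
- cup_b: Bystander: second white cup, same size; origin at the centre of its underside, z up.
- mug: Bystander: grey mug, 84 mm across plus handle, 90 mm tall; origin at the centre of its underside, z up.
- beaker: Bystander: glass beaker, 80 mm across, 90 mm tall; origin at the centre of its underside, z up.
There are look-alikes about, which are no part of the job. There is more than one size of the driver; the job needs the middle-sized.

How it is judged:
By the outcome, as a careful person would: the job done as asked, in the order asked, and still so for the second after the job is handed in, with the robot touching nothing.
It also fails if it takes over 72 s, if anything falls off the work surface, if the arm or the gripper's body presses on something with over 40 N, if the wrist force passes 120 N, or if a joint passes its speed limit or range.

## Working session

There is one attempt and no reset: what is moved stays moved. The work goes in short steps, Python scripts to look and compute and a tool call to move; the robot and the scene stay as the last step left them, time stands still between calls to the robot, and variables do not carry over. Pictures are saved under pics/ and viewed, at most 14 in all, crops included, and the job is handed in when it is done.

Besides the shell and the picture viewer there is one more tool, called after "Call:" as name(argument=value, ...), one argument or row to a line, values as JSON. send_rows: Moves the arm, as the interface text tells. Its arguments: {"type":"object","properties":{"motion":{"type":"array"}},"required":["motion"]}

```bash
mkdir -p pics; python3 - <<'E'
from bench import get_state, eyes, arm
import cv2,numpy as np
s=get_state(); print(s); print(arm.grasp_offset)
for n in ("top","side"):
    im,d=eyes.get_image(n); np.savez(f"{n}0.npz",im=im,d=d); cv2.imwrite(f"pics/{n}0.png",im[:,:,::-1])
for n in ("top","side","wrist"):
    print(eyes.get_calibration(n))
E
```

```text
{'time_s': 0.0, 'q': array([-1.23167749,  0.31170814,  0.01400989,  1.5130695 , -0.00441815,
        1.31917507, -0.02718949]), 'qd': array([-0.0007561 , -0.00122724, -0.00020873, -0.00065235,  0.00110174,
       -0.00109232,  0.0001424 ]), 'joint_efforts': array([-1.04535484e-03, -3.79916239e+01,  1.45390439e-01, -2.30593193e+01,
        1.22230544e-02,  1.35962336e-02, -1.14071611e-05]), 'tool_pos': array([0.20414626, 0.50992719, 0.23022569]), 'orientation': array([-1.79299333e-04,  1.89228564e-01,  9.81932378e-01, -1.15066252e-03]), 'wrist_force': array([ 0.13725204, -0.66503956, -0.17481757]), 'wrist_torque': array([ 0.00284612, -0.00808647,  0.03958841]), 'grip_force': 0.0, 'finger_gap': 0.08553171142859325}
0.0187
{'intrinsics': array([[390.48317977,   0.        , 276.22949248],
       [  0.        , 390.48317977, 216.99352449],
       [  0.        ,   0.        ,   1.        ]]), 'dist_coeffs': array([0.00201103, 0.        , 0.        , 0.        , 0.        ]), 'pose': array([[-0.02789653, -0.99488523,  0.09708333,  0.51868115],
       [-0.99942536,  0.02963026,  0.0164623 , 
[... 558 characters left out ...]
5, -0.68624129,  0.71634717],
       [ 0.        ,  0.        ,  0.        ,  1.        ]])}
{'intrinsics': array([[318.22346238,   0.        , 275.34725628],
       [  0.        , 318.22346238, 207.93286297],
       [  0.        ,   0.        ,   1.        ]]), 'dist_coeffs': array([0.02600222, 0.        , 0.        , 0.        , 0.        ]), 'hand_eye': array([[ 9.74201807e-05, -9.55070705e-01, -2.96378034e-01,
         7.59655365e-02],
       [ 9.99999315e-01, -2.52542936e-04,  1.14251542e-03,
        -8.23651265e-05],
       [-1.16603119e-03, -2.96377943e-01,  9.55070026e-01,
        -1.42353070e-01],
       [ 0.00000000e+00,  0.00000000e+00,  0.00000000e+00,
         1.00000000e+00]])}
```

View pics/top0.png

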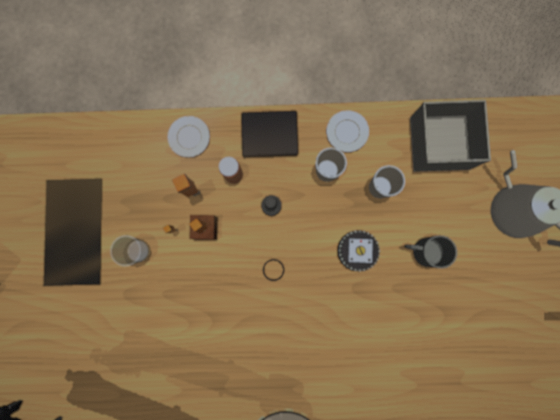

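View pics/side0.png

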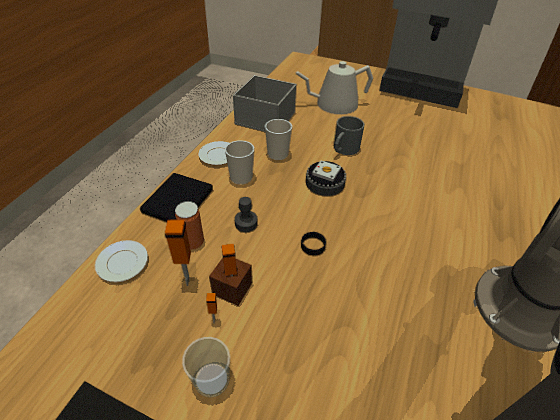

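```bash
cat > h.py <<'E'
from bench import get_state, eyes, arm
import cv2,numpy as np
from scipy.spatial.transform import Rotation as R
def cam(n,s=None):
    c=eyes.get_calibration(n)
    if n=="wrist":
        T=np.eye(4); q=s["orientation"]; T[:3,:3]=R.from_quat([q[1],q[2],q[3],q[0]]).as_matrix(); T[:3,3]=s["tool_pos"]
        P=T@c["hand_eye"]
    else: P=c["pose"]
    return c["intrinsics"],c["dist_coeffs"],P
def ray(uv,C,z):
    K,D,P=C
    p=cv2.undistortPoints(np.array(uv,float).reshape(-1,1,2),K,D)[:,0]
    d=np.c_[p,np.ones(len(p))]@P[:3,:3].T
    o=P[:3,3]; t=(z-o[2])/d[:,2]
    return o+d*t[:,None]
def proj(X,C):
    K,D,P=C; Pi=np.linalg.inv(P)
    return cv2.projectPoints(np.array(X,float).reshape(-1,3),cv2.Rodrigues(Pi[:3,:3])[0],Pi[:3,3],K,D)[0][:,0]
def orange(im):
    h=cv2.cvtColor(im,cv2.COLOR_RGB2HSV); return cv2.inRange(h,(5,190,110),(16,255,255))
E
python3 - <<'E'
from h import *
im=np.load("top0.npz")["im"];d=np.load("top0.npz")["d"]
C=cam("top")
print("carrier",ray([[360,250.5]],C,.05),"driver",ray([[196,226]],C,.136),"small",ray([[169,229]],C,.08),"large",ray([[182,184]],C,.16),"stand",ray([[204,227]],C,.066))
print("canister,tamper,ring,beaker",ray([[228,163],[270,201],[273,270],[125,251]],C,.08))
print(d[226,196],d[229,169],d[184,182],d[250,361])
s=np.load("side0.npz")["im"]
a=cv2.resize(im[150:290,100:240],(560,560),interpolation=cv2.INTER_CUBIC)
b=cv2.resize(s[210:340,130:260],(560,560),interpolation=cv2.INTER_CUBIC)
o=cv2.resize(np.hstack([a,b]),(800,400)); cv2.imwrite("pics/crop1.png",o[:,:,::-1])
E
```

```text
carrier [[ 0.52459198 -0.21371852  0.05      ]] driver [[0.59518966 0.20059867 0.136     ]] small [[0.59394248 0.28361427 0.08      ]] large [[0.69607991 0.22837986 0.16      ]] stand [[0.5975587  0.19516688 0.066     ]]
canister,tamper,ring,beaker [[0.76362122 0.12719651 0.08      ]
 [0.65929282 0.01920793 0.08      ]
 [0.48096669 0.01622456 0.08      ]
 [0.54019559 0.39816668 0.08      ]]
0.95864576 1.0051705 0.9235662 1.0298593
```

View pics/crop1.png

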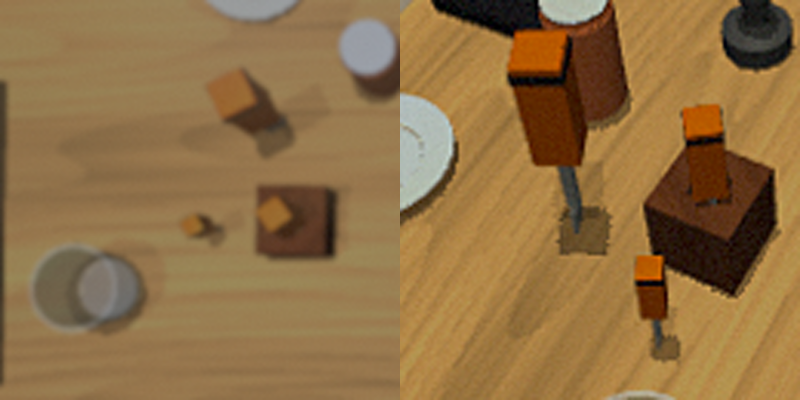

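The candidates are the large driver (top px 183,185), the small one (169,229) and the one in the wooden stand (197,226). I choose the one in the stand: it is middle-sized, and the crop shows it turned relative to the block.

Call:
send_rows(
  motion=[
    [1,-0.8,-0.24,-0.05,0,0,0],
    [1,-0.8,-0.24,-0.05,0,0,0],
    [1,-0.8,-0.24,-0.05,0,0,0],
    [1,-0.8,-0.24,-0.05,0,0,0],
    [1,-0.8,-0.24,-0.05,0,0,0],
    [1,-0.8,-0.24,-0.05,0,0,0],
    [1,-0.8,-0.24,-0.05,0,0,0],
    [1,-0.8,-0.24,-0.05,0,0,0],
  ],
)

```text
time_s: 0.77
tool_pos: [0.4143, 0.3428, 0.247]
orientation: [-0.0, 0.189, 0.982, -0.0]
wrist_force: [0.7, 0.3, 0.2]
finger_gap: 0.0855
grip_force: 0.0
```

Call:
send_rows(
  motion=[
    [1,-0.8,-0.24,-0.05,0,0,0],
    [1,-0.8,-0.24,-0.05,0,0,0],
    [1,-0.8,-0.24,-0.05,0,0,0],
    [1,-0.8,-0.24,-0.05,0,0,0],
    [1,-0.8,-0.24,-0.05,0,0,0],
    [1,-0.8,-0.24,-0.05,0,0,0],
    [1,-0.8,-0.24,-0.05,0,0,0],
    [1,0,0,0,0,0,0],
  ],
)

```text
time_s: 1.43
tool_pos: [0.6016, 0.1893, 0.2602]
orientation: [0.002, 0.195, 0.981, -0.004]
wrist_force: [-0.4, -2.8, -0.8]
finger_gap: 0.0856
grip_force: 0.0
```

```bash
python3 - <<'E'
from h import *
s=get_state(); im,d=eyes.get_image("wrist"); np.savez("w1.npz",im=im,d=d)
print(s["time_s"],s["tool_pos"],s["orientation"],s["q"])
C=cam("wrist",s)
m=orange(im); cs=sorted(cv2.findContours(m,0,2)[0],key=cv2.contourArea)[::-1][:5]
for c in cs: print(cv2.contourArea(c),cv2.minAreaRect(c),d[tuple(np.int0(cv2.minAreaRect(c)[0])[::-1])] if 0 else "")
print(proj([[.595,.2,.136],[.595,.2,.066]],C))
cv2.imwrite("pics/w1.png",im[:,:,::-1])
E
```

```text
1.4333 [0.60161026 0.1893468  0.26021016] [ 0.00235235  0.19517939  0.98075833 -0.00354698] [-0.50587818  0.47635758  0.27316432  1.21915645 -0.11628438  1.46095818
  0.92872332]
1150.5 ((362.2731628417969, 278.0812072753906), (65.10424041748047, 30.665307998657227), 61.55707550048828) 
697.5 ((290.6538391113281, 188.7692108154297), (27.457656860351562, 28.289710998535156), 33.690067291259766) 
251.5 ((308.2500305175781, 96.2500228881836), (36.06244659423828, 8.485280990600586), 45.0) 
27.5 ((377.2500305175781, 328.7500305175781), (11.31370735168457, 3.535533905029297), 45.0) 
22.5 ((292.2500305175781, 78.74999237060547), (2.8284268379211426, 10.60660171508789), 45.0) 
[[284.44708838 188.33654946]
 [282.98433851 172.40377167]]
```

View pics/w1.png

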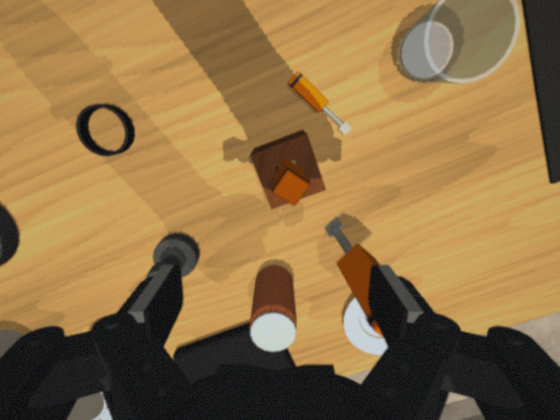

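```bash
python3 - <<'E'
from h import *
s=get_state(); C=cam("wrist",s)
z=np.load("w1.npz");im,d=z["im"],z["d"]
b=im[150:225,240:335]; hsv=cv2.cvtColor(b,cv2.COLOR_RGB2HSV)
print(hsv[38:40,35:70,2], d[188,290],d[160,285])
m=orange(b); 
for t in (110,130,150,170):
    mm=cv2.inRange(hsv,(5,150,t),(20,255,255)); cs=cv2.findContours(mm,0,2)[0]
    c=max(cs,key=cv2.contourArea).astype(np.float32)+[240,150]
    w=ray(c.reshape(-1,2),C,.136)
    r=cv2.minAreaRect((w[:,:2]*1000).astype(np.float32)); print(t,r)
# stand: brown top
mm=cv2.inRange(hsv,(0,100,20),(12,255,95)); print(mm.sum()/255)
o=cv2.resize(b,None,fx=6,fy=6,interpolation=cv2.INTER_CUBIC); cv2.imwrite("pics/w1c.png",o[:,:,::-1])
E
```

```text
[[127 149 160 165 164 163 163 164 164 162 163 163 163 163 165 162 163 161
  164 163 164 164 163 165 164 163 164 162 164 162 162 148 133 123 123]
 [142 156 158 164 162 163 164 162 164 160 162 164 164 166 162 162 162 162
  163 164 164 163 165 162 160 163 163 163 161 159 152 136 121 125 121]] 0.2743667 0.32630283
110 ((594.3117065429688, 211.09877014160156), (30.760812759399414, 51.66224670410156), 2.84006404876709)
130 ((594.4208374023438, 210.85128784179688), (29.984224319458008, 51.670127868652344), 5.564094543457031)
150 ((595.4141235351562, 208.83253479003906), (23.267789840698242, 23.06310272216797), 33.93220520019531)
170 ((616.31884765625, 234.61273193359375), (0.8664010167121887, 0.9052755832672119), 70.47350311279297)
1376.0
```

View pics/w1c.png

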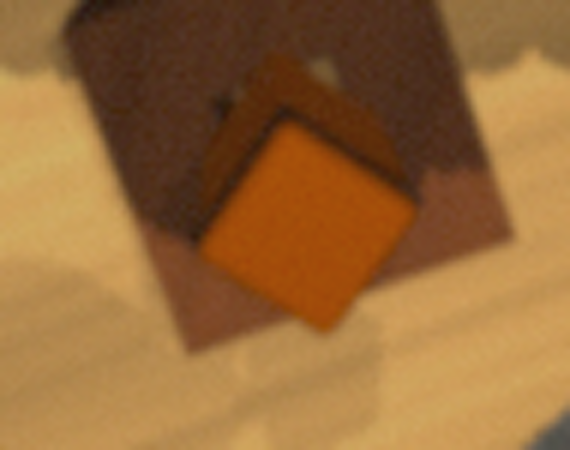

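Call:
send_rows(
  motion=[
    [1,0,0,0,0,0,0],
    [1,0,0,0,0,0,0],
    [1,0,0,0,0,0,0],
  ],
)

```text
time_s: 1.73
tool_pos: [0.5953, 0.2005, 0.2611]
orientation: [-0.001, 0.188, 0.982, 0.0]
wrist_force: [0.1, -0.4, 0.4]
finger_gap: 0.0854
grip_force: 0.0
```

```bash
cat >> h.py <<'E'
def cloud(d,C):
    K,D,P=C; v,u=np.mgrid[:d.shape[0],:d.shape[1]]
    p=cv2.undistortPoints(np.stack([u,v],-1).reshape(-1,1,2).astype(float),K,D)[:,0]
    X=np.c_[p,np.ones(len(p))]*d.reshape(-1,1)
    return (X@P[:3,:3].T+P[:3,3]).reshape(*d.shape,3)
def rect(mask,C,z):
    c=max(cv2.findContours(mask,0,2)[0],key=cv2.contourArea)
    return cv2.minAreaRect((ray(c.reshape(-1,2),C,z)[:,:2]*1000).astype(np.float32))
E
python3 - <<'E'
from h import *
s=get_state(); im,d=eyes.get_image("wrist"); C=cam("wrist",s)
print(s["tool_pos"],s["orientation"])
def go(im,d,C,n,lo):
    W=cloud(d,C); hsv=cv2.cvtColor(im,cv2.COLOR_RGB2HSV)
    near=(np.hypot(W[...,0]-.597,W[...,1]-.2)<.06)&(d>0)
    o=(cv2.inRange(hsv,(5,150,lo),(20,255,255))>0)&near&(W[...,2]>.11)
    print(n,"handle",rect(o.astype(np.uint8),C,.136),np.median(W[o][:,2]))
    b=near&(abs(W[...,2]-.066)<.008); print("block",rect(b.astype(np.uint8),C,.066),np.median(W[b][:,2]))
go(im,d,C,"wrist",145)
im,d=eyes.get_image("top"); C=cam("top"); hsv=cv2.cvtColor(im,cv2.COLOR_RGB2HSV)
z=np.load("top0.npz"); go(z["im"],z["d"],C,"top",110)
z=np.load("side0.npz"); go(z["im"],z["d"],cam("side"),"side",110)
E
```

```text
[0.59534815 0.20046714 0.26109137] [-6.52314239e-04  1.87769275e-01  9.82212861e-01  4.11119615e-04]
wrist handle ((597.8436279296875, 204.90240478515625), (22.22599983215332, 22.164823532104492), 34.09550857543945) 0.13552319622194958
block ((596.757568359375, 205.0503692626953), (63.7994384765625, 64.7969741821289), 87.79728698730469) 0.06562034487361801
top handle ((599.8063354492188, 201.85662841796875), (24.8712100982666, 22.93238639831543), 35.569950103759766) 0.13550975091603507
block ((600.4581298828125, 201.4481964111328), (65.43939208984375, 63.37687301635742), 88.28591918945312) 0.0654395058030195
side handle ((597.5302124023438, 205.4785614013672), (23.034292221069336, 24.366741180419922), 28.80094337463379) 0.13584520717504234
block ((597.6199951171875, 207.07516479492188), (68.61984252929688, 68.33224487304688), 87.08360290527344) 0.06637276227651284
```

Call:
send_rows(
  motion=[
    [1,0,0,0,0,0,6.84],
    [1,0,0,0,0,0,6.84],
    [1,0,0,0,0,0,6.84],
    [1,0,0,0,0,0,6.84],
    [1,0,0,0,0,0,6.84],
    [1,0.05,0.11,0,0,0,0],
    [1,0,0,0,0,0,0],
    [1,0,0,0,0,0,0],
  ],
)

```text
time_s: 2.5
tool_pos: [0.5987, 0.2039, 0.2613]
orientation: [-0.0, 0.468, 0.884, 0.0]
wrist_force: [0.2, -0.5, 0.1]
finger_gap: 0.0851
grip_force: 0.0
```

```bash
cat > meas.py <<'E'
from h import *
s=get_state(); im,d=eyes.get_image("wrist"); C=cam("wrist",s)
print(s["tool_pos"],s["orientation"],s["q"])
W=cloud(d,C); hsv=cv2.cvtColor(im,cv2.COLOR_RGB2HSV)
near=(np.hypot(W[...,0]-.597,W[...,1]-.204)<.06)&(d>0)
for lo in (120,145):
    o=(cv2.inRange(hsv,(5,150,lo),(20,255,255))>0)&near&(W[...,2]>.125)
    print("handle",rect(o.astype(np.uint8),C,.136),W[o].mean(0))
b=near&(abs(W[...,2]-.066)<.008); print("block",rect(b.astype(np.uint8),C,.066))
E
python3 meas.py
```

```text
[0.59874677 0.20385859 0.26126575] [-1.81625686e-04  4.67704335e-01  8.83884942e-01  1.79639850e-04] [-0.58664312  0.48882184  0.37933233  1.21313583 -0.17616937  1.47115277
  0.36689507]
handle ((597.4166870117188, 205.39288330078125), (22.923084259033203, 21.694725036621094), 34.215389251708984) [0.59741964 0.20534765 0.13579058]
handle ((597.283447265625, 204.76785278320312), (21.999876022338867, 20.810842514038086), 34.21533966064453) [0.59756547 0.20489648 0.13555265]
block ((597.4069213867188, 205.63812255859375), (64.4923324584961, 64.14759826660156), 87.99285125732422)
```

Call:
send_rows(
  motion=[
    [1,0.04,-0.01,0.8,0,0,0],
    [1,0,0,0.8,0,0,0],
    [1,0,0,0.8,0,0,0],
    [1,0,0,0.8,0,0,0],
    [1,0,0,0.8,0,0,0],
    [1,0,0,0.5,0,0,0],
    [1,0,0,0,0,0,0],
    [1,0,0,0,0,0,0],
  ],
)

```text
time_s: 3.22
tool_pos: [0.597, 0.2036, 0.0805]
orientation: [-0.001, 0.469, 0.883, -0.001]
wrist_force: [-0.2, 0.6, 0.9]
finger_gap: 0.0851
grip_force: 0.0
```

Call:
send_rows(
  motion=[
    [0,0,0,0,0,0,0],
    [0,0,0,0,0,0,0],
    [0,0,0,0,0,0,0],
    [0,0,0,0,0,0,0],
    [0,0,0,0,0,0,0],
    [0,0,0,0,0,0,0],
    [0,0,0,0,0,0,0],
    [0,0,0,0,0,0,0],
  ],
)

```text
time_s: 3.88
tool_pos: [0.5985, 0.2041, 0.0824]
orientation: [0.001, 0.47, 0.883, 0.001]
wrist_force: [-1.0, -0.2, 5.5]
finger_gap: 0.0234
grip_force: 59.0
```

Call:
send_rows(
  motion=[
    [0,0,0,-0.4,0,0,0],
    [0,0,0,-0.7,0,0,0],
    [0,0,0,-0.8,0,0,0],
    [0,0,0,-0.8,0,0,0],
    [0,0,0,-0.8,0,0,0],
    [0,0,0,-0.5,0,0,0],
    [0,0,0,0,0,0,0],
    [0,0,0,0,0,0,0],
  ],
)

```text
time_s: 4.55
tool_pos: [0.5982, 0.2038, 0.2419]
orientation: [0.001, 0.47, 0.883, 0.001]
wrist_force: [-0.1, 1.0, -0.7]
finger_gap: 0.0236
grip_force: 59.4
```

Call:
send_rows(
  motion=[
    [0,-0.4,-0.32,0,0,0,0],
    [0,-0.7,-0.55,0,0,0,0],
    [0,-0.7,-0.55,0,0,0,0],
    [0,-0.7,-0.55,0,0,0,0],
    [0,-0.7,-0.55,0,0,0,0],
    [0,-0.7,-0.55,0,0,0,0],
    [0,-0.7,-0.55,0,0,0,0],
    [0,-0.7,-0.55,0,0,0,0],
  ],
)

```text
time_s: 5.22
tool_pos: [0.576, -0.0664, 0.2385]
orientation: [-0.002, 0.47, 0.883, -0.001]
wrist_force: [0.1, -0.5, -1.2]
finger_gap: 0.0231
grip_force: 59.4
```

Call:
send_rows(
  motion=[
    [0,-0.7,-0.55,0,0,0,0],
    [0,-0.7,-0.55,0,0,0,0],
    [0,-0.7,-0.55,0,0,0,0],
    [0,-0.7,-0.55,0,0,0,0],
    [0,-0.7,-0.55,0,0,0,0],
    [0,-0.7,-0.55,0,0,0,0],
    [0,-0.42,-0.4,0,0,0,0],
    [0,0,0,0,0,0,0],
  ],
)

```text
time_s: 5.88
tool_pos: [0.5533, -0.3093, 0.2382]
orientation: [-0.002, 0.475, 0.88, -0.004]
wrist_force: [-1.1, -1.0, -0.6]
finger_gap: 0.0235
grip_force: 59.4
```

Call:
send_rows(
  motion=[
    [0,0,0,0,0,0,0],
    [0,0,0,0,0,0,0],
    [0,0,0,0,0,0,0],
    [0,0,0,0,0,0,0],
  ],
)

```text
time_s: 6.22
tool_pos: [0.5593, -0.2988, 0.2406]
orientation: [-0.001, 0.468, 0.884, 0.001]
wrist_force: [-0.3, -0.3, -0.5]
finger_gap: 0.0232
grip_force: 59.4
```

```bash
python3 - <<'E'
from h import *
s=get_state(); im,d=eyes.get_image("wrist"); np.savez("w2.npz",im=im,d=d,p=s["tool_pos"],o=s["orientation"])
print(s["time_s"],s["tool_pos"],s["orientation"],s["q"],s["wrist_force"])
C=cam("wrist",s); print(proj([.526,-.211,.0515],C))
cv2.imwrite("pics/w2.png",im[:,:,::-1])
E
```

```text
6.2167 [ 0.55934757 -0.29881345  0.24058617] [-6.73015049e-04  4.68103366e-01  8.83673206e-01  6.72016930e-04] [ 0.14796758  0.51724698  0.51957633  1.25052613 -0.25148143  1.4381673
  1.24020318] [-0.28838191 -0.25982946 -0.48775118]
[[297.37555012  92.83316563]]
```

View pics/w2.png

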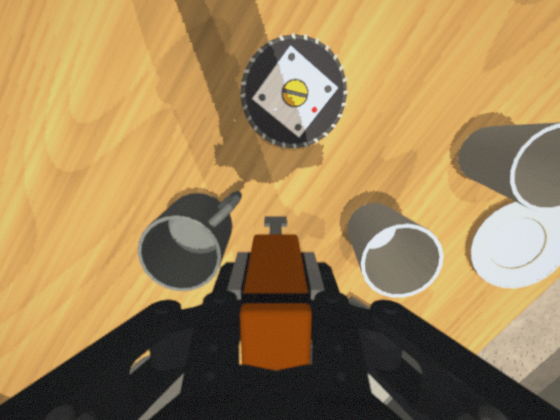

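```bash
cat > slot.py <<'E'
from h import *
def run(im,C,c0,name):
    # rectified top view, 0.2 mm/px, world x right, world y up, centred on c0
    N=320; g=(np.arange(N)-N/2)*.2e-3
    X,Y=np.meshgrid(g,-g); 
    uv=proj(np.c_[(X+c0[0]).ravel(),(Y+c0[1]).ravel(),np.full(N*N,.0515)],C).astype(np.float32).reshape(N,N,2)
    r=cv2.remap(im,uv[...,0],uv[...,1],cv2.INTER_CUBIC)
    h=cv2.cvtColor(r,cv2.COLOR_RGB2HSV)
    brass=cv2.inRange(h,(18,90,60),(40,255,255)); brass=cv2.morphologyEx(brass,cv2.MORPH_OPEN,np.ones((5,5)))
    pts=cv2.findNonZero(brass); (cx,cy),rad=cv2.minEnclosingCircle(cv2.convexHull(pts))
    sc=np.array([c0[0]+(cx-N/2)*.2e-3, c0[1]-(cy-N/2)*.2e-3])
    print("screw",sc,"diam mm",rad*.4)
    Yg,Xg=np.mgrid[:N,:N]; inn=np.hypot(Xg-cx,Yg-cy)<rad*.85
    v=h[...,2]; t,_=cv2.threshold(v[inn].reshape(-1,1),0,255,cv2.THRESH_OTSU)
    sl=((v<t)&inn).astype(np.uint8); n,l,st,ce=cv2.connectedComponentsWithStats(sl); k=1+np.argmax(st[1:,4])
    p=np.argwhere(l==k)[:,::-1].astype(float); e,V=np.linalg.eigh(np.cov(p.T)); ax=V[:,1]
    print("slot angle world deg",np.degrees(np.arctan2(-ax[1],ax[0]))%180,"sd mm",np.sqrt(e)*.2,"area",st[k,4]*.04,
      "slot centre",c0[0]+(ce[k][0]-N/2)*.2e-3,c0[1]-(ce[k][1]-N/2)*.2e-3)
    red=cv2.inRange(h,(0,120,100),(8,255,255))|cv2.inRange(h,(172,120,100),(180,255,255)); m=cv2.moments(red,True)
    if m["m00"]:
        rx,ry=m["m10"]/m["m00"],m["m01"]/m["m00"]; print("red dir deg",np.degrees(np.arctan2(-(ry-cy),rx-cx)),"dist mm",np.hypot(rx-cx,ry-cy)*.2)
    cv2.imwrite(name,np.hstack([r,cv2.cvtColor(sl*255,cv2.COLOR_GRAY2RGB)])[:,:,::-1])
E
python3 - <<'E'
from slot import *
z=np.load("w2.npz"); s=dict(tool_pos=z["p"],orientation=z["o"]); C=cam("wrist",s)
run(z["im"],C,ray([[295,93]],C,.0515)[0],"pics/slot.png")
W=cloud(z["d"],C); print(W[93,295],W[75,290],W[215:224,277])
t=np.load("top0.npz"); run(t["im"],cam("top"),[.526,-.214],"pics/slott.png")
E
```

```text
screw [ 0.52363442 -0.21257877] diam mm 24.57308349609375
slot angle world deg 22.118593424319982 sd mm [1.13358557 6.11478028] area 80.36 slot centre 0.5232968591595891 -0.2127394763882334
red dir deg -3.891375950517178 dist mm 24.91326178351152
[ 0.52425732 -0.21213408  0.04744097] [ 0.51081257 -0.20184317  0.05090825] [[ 5.90336711e-01 -3.40206799e-01 -1.42707429e-04]
 [ 5.58937196e-01 -2.96019828e-01  1.65331028e-01]
 [ 5.58708315e-01 -2.95722291e-01  1.68681899e-01]
 [ 5.58792215e-01 -2.95865011e-01  1.70392544e-01]
 [ 5.58895018e-01 -2.96034053e-01  1.71979094e-01]
 [ 5.57463374e-01 -2.94037733e-01  1.81127064e-01]
 [ 5.57426732e-01 -2.94008492e-01  1.83269365e-01]
 [ 5.57188714e-01 -2.93694466e-01  1.86350815e-01]
 [ 5.57123797e-01 -2.93624330e-01  1.88545452e-01]]
screw [ 0.52539761 -0.21399057] diam mm 21.869615173339845
slot angle world deg 19.331055944363385 sd mm [1.80203841 5.54302404] area 110.28 slot centre 0.525240478781284 -0.21429241929633658
```

View pics/slot.png

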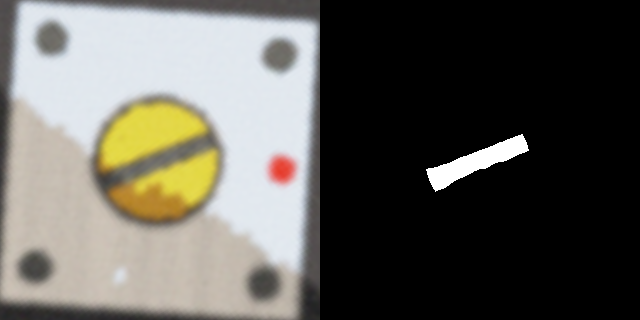

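```bash
cat > tip.py <<'E'
from h import *
def tip(d,s):
    C=cam("wrist",s); W=cloud(d,C)
    q=s["orientation"]; M=R.from_quat([q[1],q[2],q[3],q[0]]).as_matrix()
    T=(W-s["tool_pos"])@M   # tool frame
    m=(d>0)&(abs(T[...,0])<.012)&(abs(T[...,1])<.02)&(T[...,2]>.03)&(T[...,2]<.085)
    for lo,hi in ((.035,.055),(.062,.070),(.070,.074),(.074,.085)):
        k=m&(T[...,2]>lo)&(T[...,2]<hi); p=T[k]*1e3
        if len(p): print(lo,len(p),"x med",np.median(p[:,0]).round(2),"y min/max/mid",p[:,1].min().round(2),p[:,1].max().round(2),((p[:,1].min()+p[:,1].max())/2).round(2),"zmax",p[:,2].max().round(1))
E
python3 - <<'E'
from tip import *
z=np.load("w2.npz"); tip(z["d"],dict(tool_pos=z["p"],orientation=z["o"]))
E
```

```text
0.035 124 x med 4.71 y min/max/mid -3.54 3.69 0.07 zmax 54.9
0.062 60 x med 2.48 y min/max/mid -7.99 7.93 -0.03 zmax 69.9
0.07 42 x med 2.49 y min/max/mid -7.4 7.59 0.09 zmax 73.8
0.074 21 x med 2.4 y min/max/mid -7.48 6.96 -0.26 zmax 76.4
```

Call:
send_rows(
  motion=[
    [0,0,0,0,0,0,6.05],
    [0,0,0,0,0,0,6.05],
    [0,0.4,0,0,0,0,0],
    [0,0.6,0,0.3,0,0,0],
    [0,0.6,-0.02,0.6,0,0,0],
    [0,0.5,0,0.6,0,0,0],
    [0,0.2,0,0.5,0,0,0],
    [0,0,0,0.25,0,0,0],
  ],
)

```text
time_s: 6.93
tool_pos: [0.5222, -0.2108, 0.1487]
orientation: [-0.003, 0.558, 0.83, 0.001]
wrist_force: [-0.0, 0.7, -1.2]
finger_gap: 0.0231
grip_force: 59.4
```

Call:
send_rows(
  motion=[
    [0,0,0,0,0,0,0],
    [0,0,0,0,0,0,0],
    [0,0,0,0,0,0,0],
    [0,0,0,0,0,0,0],
    [0,0,0,0,0,0,0],
  ],
)

```text
time_s: 7.35
tool_pos: [0.5244, -0.2175, 0.1526]
orientation: [0.001, 0.561, 0.828, 0.0]
wrist_force: [0.1, -0.4, -0.6]
finger_gap: 0.0234
grip_force: 59.4
```

```bash
cat > look.py <<'E'
import sys
from tip import *; from slot import run
n=sys.argv[1]
s=get_state(); im,d=eyes.get_image("wrist"); np.savez(n+".npz",im=im,d=d,p=s["tool_pos"],o=s["orientation"])
o=s["orientation"]
print(s["time_s"],s["tool_pos"],"yaw y",np.degrees(2*np.arctan2(o[2],o[1]))-90,"tilt",o[0],o[3],"F",s["wrist_force"],"T",s["wrist_torque"],"q",s["q"].round(2))
tip(d,s); C=cam("wrist",s)
run(im,C,[.5236,-.2126],"pics/%s_s.png"%n)
u=proj([.5236,-.2126,.06],C)[0].astype(int)
c=im[max(0,u[1]-60):u[1]+60,u[0]-80:u[0]+80]; cv2.imwrite("pics/%s_c.png"%n,cv2.resize(c,None,fx=5,fy=5,interpolation=cv2.INTER_CUBIC)[:,:,::-1]); print("crop origin",u-[80,60])
E
python3 look.py w3
```

```text
7.35 [ 0.52444467 -0.21753927  0.1526147 ] yaw y 21.816964235504358 tilt 0.0014560236531661614 9.032985511607637e-05 F [ 0.0619941  -0.369298   -0.64342246] T [-0.00061142 -0.02927659 -0.00415517] q [-0.03  0.43  0.55  1.6  -0.24  1.17  0.95]
0.035 127 x med 4.64 y min/max/mid -4.09 3.64 -0.22 zmax 54.8
0.062 64 x med 2.38 y min/max/mid -8.04 7.42 -0.31 zmax 69.9
0.07 43 x med 2.48 y min/max/mid -8.09 7.56 -0.27 zmax 73.8
0.074 21 x med 2.44 y min/max/mid -7.53 6.9 -0.32 zmax 76.4
screw [ 0.52346365 -0.21181642] diam mm 24.61341247558594
slot angle world deg 21.405388200098457 sd mm [1.04803016 6.01801132] area 75.4 slot centre 0.5235985145888594 -0.21225421750663132
red dir deg -4.786622361894329 dist mm 24.70728193030707
crop origin [196 145]
```

View pics/w3_c.png

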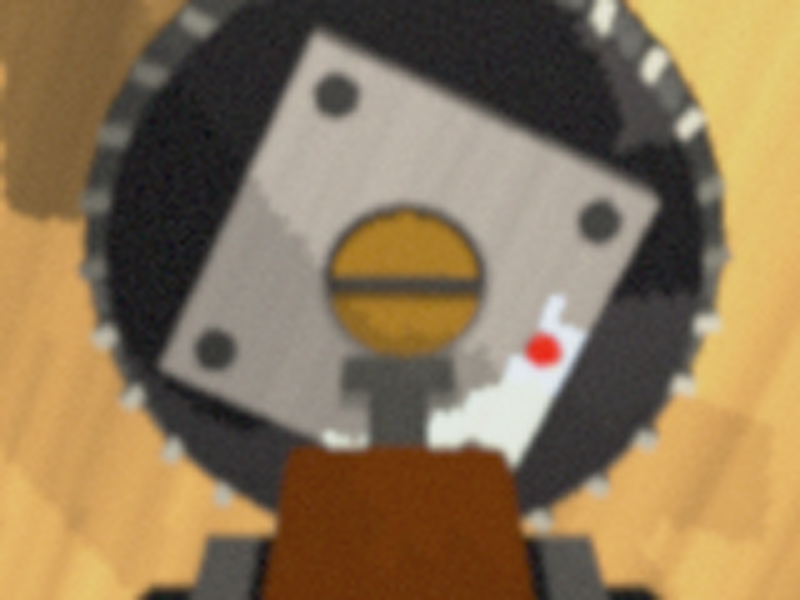

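Call:
send_rows(
  motion=[
    [0,0.1,0.03,0.25,0,0,0],
    [0,0,0,0.2,0,0,0],
    [0,0,0,0,0,0,0],
    [0,0,0,0,0,0,0],
    [0,0,0,0,0,0,0],
    [0,0,0,0,0,0,0],
  ],
)

```text
time_s: 7.9
tool_pos: [0.5233, -0.2122, 0.1335]
orientation: [0.0, 0.56, 0.828, -0.0]
wrist_force: [0.0, -0.1, -0.6]
finger_gap: 0.0234
grip_force: 59.4
```

```bash
python3 look.py w4
```

```text
7.9 [ 0.523345   -0.21217908  0.13346715] yaw y 21.88093290879786 tilt 0.0002506516169508921 -3.362179975870248e-05 F [ 0.04672346 -0.12385396 -0.56656042] T [ 0.0110044   0.00543471 -0.04041614] q [-0.04  0.45  0.54  1.63 -0.25  1.13  0.95]
0.035 126 x med 4.7 y min/max/mid -4.06 3.64 -0.21 zmax 55.0
0.062 62 x med 2.44 y min/max/mid -8.08 7.42 -0.33 zmax 70.0
0.07 40 x med 2.46 y min/max/mid -7.45 7.52 0.03 zmax 73.8
0.074 1123 x med 3.19 y min/max/mid -19.99 19.99 -0.0 zmax 85.0
screw [ 0.52329082 -0.21172552] diam mm 24.585400390625
slot angle world deg 20.76980322392299 sd mm [3.09854719 5.26723536] area 193.36 slot centre 0.5245405875051716 -0.21525763342987175
red dir deg -4.957591326046147 dist mm 24.985706730815135
crop origin [195 160]
```

View pics/w4_c.png

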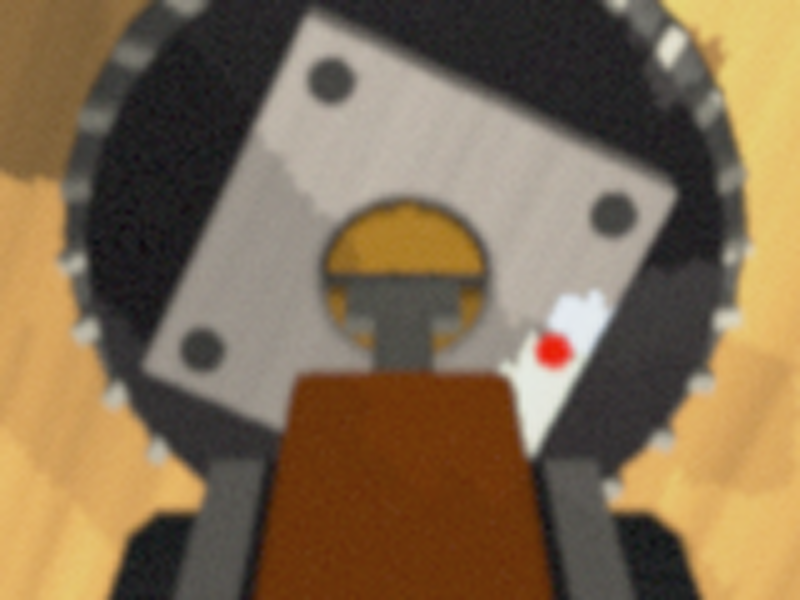

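```bash
python3 - <<'E'
from h import *
z=np.load("w4.npz"); im=z["im"]; v=cv2.cvtColor(im,cv2.COLOR_RGB2HSV)[...,2]
ox,oy=195,160
for c in (66,67,88,89,90,91,92,93,94,95): print(c+ox,v[oy+48:oy+68,ox+c])
for c in (72,76,80,84): print(c+ox,v[oy+48:oy+68,ox+c])
s=dict(tool_pos=z["p"],orientation=z["o"]);C=cam("wrist",s)
t=R.from_quat(np.roll(z["o"],-1)).as_matrix()
print("tip px", proj([z["p"]+t@np.array([x,y,.0764]) for x,y in ((.00245,-.008),(.00245,.008),(.00125,0))],C))
E
```

```text
261 [ 90  95 112 124 133 129 103  69  67  87  99 122 133 134 130 132 125 129
 138 146]
262 [109 119 135 140 142 138 109  75  71  85 103 126 136 139 138 133 125 123
 128 137]
283 [171 173 173 172 175 163 130  90  78  83  82  85  79  79  84  97 111 121
 125 135]
284 [170 173 172 171 173 163 134  94  82  81  83  83  84  79  82  98 112 121
 125 132]
285 [172 169 171 173 173 163 135  95  79  78  86  83  84  79  86  98 111 118
 128 131]
286 [169 173 173 170 172 164 137  97  78  84  87  94  96  97  97 105 117 122
 123 129]
287 [166 171 174 173 175 165 135  96  73  83  94 107 123 121 121 123 130 126
 125 129]
288 [151 162 170 172 170 164 135  95  74  86  97 117 130 138 137 138 135 130
 125 131]
289 [124 142 158 165 170 162 137  95  72  84  97 119 136 141 137 134 130 126
 132 138]
290 [ 95 108 133 141 156 155 127  89  74  79  98 114 128 133 129 125 123 134
 142 147]
267 [171 173 170 165 162 160 126  86  75  77  80  81  79  81  81  99 114 116
 128 135]
271 [173 173 172 172 172 163 129  86  76  83  82  80  82  84  80  80  78  77
  78  77]
275 [172 172 171 173 169 163 127  84  74  81  83  81  82  82  82  82  82  81
  80  83]
279 [170 173 169 171 173 163 131  88  77  81  81  81  82  81  75  77  79  77
  76  80]
tip px [[264.40990441 215.43344471]
 [286.48406765 215.43020032]
 [275.44694995 216.99923852]]
```

```bash
python3 - <<'E'
from h import *
z=np.load("w4.npz"); s=dict(tool_pos=z["p"],orientation=z["o"]);C=cam("wrist",s)
M=R.from_quat(np.roll(z["o"],-1)).as_matrix()
for r in (214.3,216.5,218.7): print((ray([[275.4,r],[264,r],[288,r]],C,.0515)-z["p"])@M*1e3)
E
```

```text
[[ 1.46874140e+00 -2.90572636e-02  8.19664889e+01]
 [ 1.47082771e+00 -8.49270247e+00  8.19645832e+01]
 [ 1.46682196e+00  9.32614403e+00  8.19685952e+01]]
[[-2.55685707e-01 -2.88063462e-02  8.19672701e+01]
 [-2.53473826e-01 -8.51066462e+00  8.19653603e+01]
 [-2.57608118e-01  9.34652795e+00  8.19693809e+01]]
[[-1.98752987e+00 -2.85544473e-02  8.19680546e+01]
 [-1.98519137e+00 -8.52868300e+00  8.19661406e+01]
 [-1.98945526e+00  9.36697610e+00  8.19701699e+01]]
```

Call:
send_rows(
  motion=[
    [0,-0.037,0,0.05,0,0,0],
    [0,0,0,0,0,0,0],
    [0,0,0,0,0,0,0],
    [0,0,0,0,0,0,0],
    [0,0,0,0,0,0,0],
    [0,0,0,0,0,0,0],
  ],
)

```text
time_s: 8.45
tool_pos: [0.5238, -0.2133, 0.1313]
orientation: [0.0, 0.56, 0.828, 0.0]
wrist_force: [-0.7, -0.5, 0.1]
finger_gap: 0.0235
grip_force: 59.4
```

```bash
cat > chk.py <<'E'
from h import *
s=get_state(); p=s["tool_pos"]; o=s["orientation"]; M=R.from_quat(np.roll(o,-1)).as_matrix()
print(s["time_s"],"tcp",p.round(5),"yaw",(np.degrees(2*np.arctan2(o[2],o[1]))-90).round(2),"tilt",o[[0,3]].round(4),"F",s["wrist_force"].round(2),"T",s["wrist_torque"].round(3),"tip",(p+M@[.00125,0,.0764]).round(5))
E
python3 chk.py; python3 look.py w5 | sed -n '2,5p'; python3 - <<'E'
from h import *
z=np.load("w5.npz"); im=z["im"]; v=cv2.cvtColor(im,cv2.COLOR_RGB2HSV)[...,2]; s=dict(tool_pos=z["p"],orientation=z["o"]);C=cam("wrist",s)
M=R.from_quat(np.roll(z["o"],-1)).as_matrix()
for c in (261,262,288,289,290): print(v[206:226,c])
for r in (210,215,220): print(r,((ray([[275.4,r]],C,.0515)-z["p"])@M*1e3)[0])
E
```

```text
8.45 tcp [ 0.52379 -0.21331  0.13134] yaw 21.89 tilt [0.0001 0.    ] F [-0.68 -0.51  0.06] T [ 0.031  0.057 -0.016] tip [ 0.52333 -0.21215  0.05494]
0.035 126 x med 4.73 y min/max/mid -4.07 3.63 -0.22 zmax 54.9
0.062 61 x med 2.46 y min/max/mid -8.03 7.39 -0.32 zmax 69.9
0.07 44 x med 2.46 y min/max/mid -8.13 7.53 -0.3 zmax 73.9
0.074 1237 x med 2.65 y min/max/mid -19.95 20.0 0.02 zmax 85.0
[ 95  90 102 110 123 130 133 109  80  64  82  96 108 129 136 131 130 128
 130 134]
[ 92 117 134 140 142 145 137 116  77  70  75  96 114 129 138 136 138 130
 126 127]
[132 155 169 170 172 174 168 143 108  78  83  94 108 126 138 137 139 134
 131 128]
[105 126 150 159 163 170 164 144 107  82  80  94 111 124 140 143 139 134
 127 127]
[105  99 118 133 144 156 160 143 104  81  83  93 108 125 136 134 129 121
 129 136]
210 [ 5.49081263e+00 -3.14067767e-02  7.98390670e+01]
215 [ 1.63122786e+00 -3.08438596e-02  7.98391792e+01]
220 [-2.26612097e+00 -3.02759353e-02  7.98392926e+01]
```

Call:
send_rows(
  motion=[
    [0,-0.005,0,0.05,0,0,0],
    [0,0,0,0.025,0,0,0],
    [0,0,0,0.025,0,0,0],
    [0,0,0,0,0,0,0],
    [0,0,0,0,0,0,0],
  ],
)

```text
time_s: 8.92
tool_pos: [0.5237, -0.2135, 0.1271]
orientation: [-0.0, 0.56, 0.828, -0.0]
wrist_force: [-0.9, -0.8, -1.5]
finger_gap: 0.0233
grip_force: 59.4
```

```bash
python3 chk.py
```

```text
8.9167 tcp [ 0.52373 -0.21346  0.12714] yaw 21.88 tilt [-0.0001 -0.    ] F [-0.89 -0.78 -1.52] T [-0.012 -0.003  0.009] tip [ 0.52325 -0.21229  0.05074]
```

Call:
send_rows(
  motion=[
    [0,0,0,0.02,0,0,0],
    [0,0,0,0,0,0,0],
    [0,0,0,0,0,0,0],
  ],
)

```text
time_s: 9.17
tool_pos: [0.5238, -0.2135, 0.1265]
orientation: [-0.0, 0.56, 0.828, 0.0]
wrist_force: [-0.1, 0.2, -0.5]
finger_gap: 0.0232
grip_force: 59.4
```

```bash
python3 chk.py
```

```text
9.1667 tcp [ 0.52382 -0.21351  0.12648] yaw 21.88 tilt [-0.  0.] F [-0.07  0.24 -0.46] T [ 0.013  0.027 -0.026] tip [ 0.52336 -0.21235  0.05008]
```

Call:
send_rows(
  motion=[
    [0,0,0,0.025,0,0,0],
    [0,0,0,0,0,0,0],
    [0,0,0,0.025,0,0,0],
    [0,0,0,0,0,0,0],
    [0,0,0,0,0,0,0],
  ],
)

```text
time_s: 9.58
tool_pos: [0.5238, -0.2135, 0.1244]
orientation: [-0.0, 0.56, 0.828, -0.0]
wrist_force: [-0.3, 0.3, -0.9]
finger_gap: 0.0234
grip_force: 59.4
```

Call:
send_rows(
  motion=[
    [0,0,0,0.02,0,0,0],
    [0,0,0,0,0,0,0],
    [0,0,0,0.02,0,0,0],
    [0,0,0,0,0,0,0],
    [0,0,0,0,0,0,0],
  ],
)

```text
time_s: 10.0
tool_pos: [0.5238, -0.2135, 0.1228]
orientation: [-0.0, 0.56, 0.828, -0.0]
wrist_force: [0.0, -1.0, -0.6]
finger_gap: 0.0231
grip_force: 59.4
```

```bash
python3 chk.py
```

```text
10.0 tcp [ 0.52378 -0.2135   0.12283] yaw 21.89 tilt [-0.0001 -0.    ] F [ 0.04 -1.02 -0.59] T [ 0.014  0.037 -0.027] tip [ 0.5233  -0.21234  0.04643]
```

Call:
send_rows(
  motion=[
    [0,0,0,0.015,0,0,0],
    [0,0,0,0,0,0,0],
    [0,0,0,0,0,0,0],
    [0,0,0,0,0,0,0],
  ],
)

```text
time_s: 10.33
tool_pos: [0.5239, -0.2136, 0.1224]
orientation: [0.0, 0.56, 0.828, 0.0]
wrist_force: [0.0, 0.2, -0.5]
finger_gap: 0.0234
grip_force: 59.4
```

```bash
python3 chk.py
```

```text
10.3333 tcp [ 0.52392 -0.21356  0.12242] yaw 21.89 tilt [0.0001 0.0001] F [ 0.02  0.16 -0.46] T [-0.028 -0.026 -0.019] tip [ 0.52347 -0.21241  0.04602]
```

Call:
send_rows(
  motion=[
    [0,0,0,0.015,0,0,0],
    [0,0,0,0,0,0,0],
    [0,0,0,0,0,0,0],
    [0,0,0,0,0,0,0],
  ],
)

```text
time_s: 10.67
tool_pos: [0.5239, -0.2136, 0.1219]
orientation: [0.0, 0.56, 0.828, 0.0]
wrist_force: [0.3, 1.1, 1.7]
finger_gap: 0.0232
grip_force: 59.6
```

```bash
python3 chk.py
```

```text
10.6667 tcp [ 0.52393 -0.21357  0.12191] yaw 21.89 tilt [0.0002 0.0001] F [0.34 1.06 1.72] T [ 0.08   0.047 -0.014] tip [ 0.52349 -0.21241  0.04551]
```

Call:
send_rows(
  motion=[
    [0,0,0,0.012,0,0,0],
    [0,0,0,0,0,0,0],
    [0,0,0,0,0,0,0],
    [0,0,0,0,0,0,0],
  ],
)

```text
time_s: 11.0
tool_pos: [0.5239, -0.2136, 0.1214]
orientation: [0.0, 0.56, 0.828, 0.0]
wrist_force: [0.3, 0.5, 2.3]
finger_gap: 0.0235
grip_force: 59.8
```

```bash
sed -i 's/"tip",/"tau7",s["joint_efforts"][6].round(3),"tip",/' chk.py; python3 chk.py
```

```text
11.0 tcp [ 0.52393 -0.21361  0.12144] yaw 21.89 tilt [0.0002 0.    ] F [0.27 0.49 2.35] T [0.032 0.071 0.013] tau7 -0.0 tip [ 0.52349 -0.21246  0.04504]
```

Call:
send_rows(
  motion=[
    [0,0,-0.0016,0,0,0,3],
    [0,0,-0.0016,0,0,0,3],
    [0,0,-0.0016,0,0,0,3],
    [0,0,0,0,0,0,0],
    [0,0,0,0,0,0,0],
  ],
)

```text
time_s: 11.42
tool_pos: [0.524, -0.2135, 0.1214]
orientation: [0.0, 0.623, 0.782, 0.0]
wrist_force: [0.1, -0.0, 2.5]
finger_gap: 0.0232
grip_force: 59.8
```

```bash
python3 chk.py
```

```text
11.4167 tcp [ 0.52401 -0.21355  0.12142] yaw 12.98 tilt [0.0004 0.0001] F [ 0.13 -0.02  2.47] T [ 0.119 -0.001  0.018] tau7 -0.08 tip [ 0.52378 -0.21235  0.04502]
```

Call:
send_rows(
  motion=[
    [0,0,-0.002,0,0,0,3],
    [0,0,-0.002,0,0,0,3],
    [0,0,-0.002,0,0,0,3],
    [0,0,-0.002,0,0,0,3],
    [0,0,-0.002,0,0,0,3],
    [0,0,-0.002,0,0,0,3],
    [0,0,0,0,0,0,0],
    [0,0,0,0,0,0,0],
  ],
)

```text
time_s: 12.08
tool_pos: [0.5237, -0.2136, 0.1215]
orientation: [0.0, 0.737, 0.676, 0.0]
wrist_force: [-0.3, 0.2, 3.5]
finger_gap: 0.0234
grip_force: 59.8
```

```bash
python3 chk.py
```

```text
12.0833 tcp [ 0.52374 -0.2136   0.12146] yaw -4.98 tilt [0.0005 0.0004] F [-0.32  0.24  3.49] T [ 0.068 -0.158  0.024] tau7 -0.081 tip [ 0.52393 -0.21237  0.04506]
```

Call:
send_rows(
  motion=[
    [0,0,-0.002,0,0,0,3],
    [0,0,-0.002,0,0,0,3],
    [0,0,-0.002,0,0,0,3],
    [0,0,-0.002,0,0,0,3],
    [0,0,-0.002,0,0,0,3],
    [0,0,0,0,0,0,0],
    [0,0,0,0,0,0,0],
  ],
)

```text
time_s: 12.67
tool_pos: [0.5235, -0.2136, 0.1215]
orientation: [0.001, 0.819, 0.574, 0.0]
wrist_force: [0.2, 0.8, 3.4]
finger_gap: 0.0234
grip_force: 59.8
```

```bash
python3 chk.py
```

```text
12.6667 tcp [ 0.52348 -0.21355  0.12146] yaw -19.96 tilt [0.0006 0.0005] F [0.23 0.81 3.42] T [ 0.007 -0.45   0.044] tau7 -0.079 tip [ 0.52401 -0.2124   0.04506]
```

Call:
send_rows(
  motion=[
    [0,0,0,0,0,0,0],
  ],
)

```text
time_s: 12.75
tool_pos: [0.5234, -0.2135, 0.1215]
orientation: [0.001, 0.819, 0.574, 0.001]
wrist_force: [1.4, 0.9, 2.8]
finger_gap: 0.0233
grip_force: 59.8
```

```bash
python3 chk.py; python3 -c "
from h import *
s=get_state(); print(s['joint_efforts'].round(2), s['q'].round(3))"
```

```text
12.75 tcp [ 0.52344 -0.21354  0.12147] yaw -19.99 tilt [0.0005 0.0005] F [1.37 0.91 2.77] T [ 0.081 -0.46   0.074] tau7 -0.037 tip [ 0.52398 -0.21238  0.04507]
[  0.46 -36.48   7.47 -18.4    0.45   0.51  -0.04] [-0.144  0.495  0.705  1.652 -0.349  1.123  0.305]
```

Call:
send_rows(
  motion=[
    [0,0,-0.012,0,0,0,0],
    [0,0,0,0,0,0,0],
    [0,0,0,0,0,0,0],
  ],
)

```text
time_s: 13.0
tool_pos: [0.5233, -0.2135, 0.1216]
orientation: [0.001, 0.82, 0.573, 0.001]
wrist_force: [3.6, -0.3, 1.9]
finger_gap: 0.0236
grip_force: 59.8
```

```bash
python3 chk.py
```

```text
13.0 tcp [ 0.52326 -0.21353  0.12156] yaw -20.08 tilt [0.0008 0.0007] F [ 3.64 -0.28  1.89] T [-0.069 -0.927  0.086] tau7 -0.043 tip [ 0.52385 -0.21239  0.04516]
```

Call:
send_rows(
  motion=[
    [0,0,0.022,0,0,0,0],
    [0,0,0,0,0,0,0],
    [0,0,0,0,0,0,0],
  ],
)

```text
time_s: 13.25
tool_pos: [0.5234, -0.2136, 0.1213]
orientation: [0.0, 0.82, 0.573, 0.0]
wrist_force: [1.2, 1.4, 2.7]
finger_gap: 0.0234
grip_force: 59.9
```

```bash
python3 chk.py
```

```text
13.25 tcp [ 0.52342 -0.2136   0.12134] yaw -20.1 tilt [0.0001 0.0002] F [1.18 1.42 2.66] T [ 0.087 -0.772  0.051] tau7 -0.047 tip [ 0.52389 -0.21242  0.04494]
```

Call:
send_rows(
  motion=[
    [0,0,0.015,0,0,0,0],
    [0,0,0,0,0,0,0],
    [0,0,0,0,0,0,0],
    [0,0,0,0,0,0,0],
  ],
)

```text
time_s: 13.58
tool_pos: [0.5235, -0.2137, 0.1212]
orientation: [-0.0, 0.82, 0.573, -0.0]
wrist_force: [1.6, 0.6, 3.5]
finger_gap: 0.0232
grip_force: 60.0
```

```bash
python3 chk.py
```

```text
13.5833 tcp [ 0.52354 -0.21367  0.12117] yaw -20.11 tilt [-0.0003 -0.    ] F [1.58 0.58 3.51] T [ 0.251 -0.559  0.038] tau7 -0.049 tip [ 0.52394 -0.21246  0.04477]
```

Call:
send_rows(
  motion=[
    [0,0,0.006,0,0,0,2],
    [0,0,0.004,0,0,0,2],
    [0,0,0.002,0,0,0,1],
    [0,0,0,0,0,0,0],
    [0,0,0,0,0,0,0],
  ],
)

```text
time_s: 14.0
tool_pos: [0.5236, -0.2137, 0.121]
orientation: [-0.001, 0.844, 0.537, -0.0]
wrist_force: [0.4, 0.8, 4.0]
finger_gap: 0.0236
grip_force: 60.0
```

```bash
python3 chk.py
```

```text
14.0 tcp [ 0.52363 -0.21374  0.12102] yaw -25.08 tilt [-0.0006 -0.0003] F [0.38 0.84 3.99] T [ 0.442 -0.18   0.073] tau7 -0.067 tip [ 0.52407 -0.21255  0.04462]
```

Call:
send_rows(
  motion=[
    [0,0,0.003,0,0,0,1.5],
    [0,0,0.003,0,0,0,1.5],
    [0,0,0,0,0,0,0],
    [0,0,0,0,0,0,0],
  ],
)

```text
time_s: 14.33
tool_pos: [0.5237, -0.2138, 0.121]
orientation: [-0.001, 0.858, 0.514, -0.0]
wrist_force: [-0.5, 2.1, 5.0]
finger_gap: 0.0234
grip_force: 60.0
```

```bash
python3 chk.py
```

```text
14.3333 tcp [ 0.52371 -0.21378  0.12095] yaw -28.11 tilt [-0.0008 -0.0004] F [-0.45  2.06  4.96] T [0.626 0.166 0.083] tau7 -0.076 tip [ 0.52418 -0.21261  0.04455]
```

Call:
send_rows(
  motion=[
    [0,0.008,-0.012,-0.012,0,0,0],
    [0,0,0,0,0,0,0],
    [0,0,0,0,0,0,0],
  ],
)

```text
time_s: 14.58
tool_pos: [0.5237, -0.2136, 0.1214]
orientation: [-0.0, 0.858, 0.514, -0.0]
wrist_force: [-0.3, 1.2, 2.7]
finger_gap: 0.0233
grip_force: 59.9
```

```bash
python3 chk.py
```

```text
14.5833 tcp [ 0.52369 -0.21365  0.12145] yaw -28.12 tilt [-0.0003 -0.0003] F [-0.3   1.17  2.67] T [0.444 0.122 0.034] tau7 -0.052 tip [ 0.52422 -0.21254  0.04505]
```

Call:
send_rows(
  motion=[
    [0,0,0,0,0,0,1.5],
    [0,0,0,0,0,0,1.5],
    [0,0,0,0,0,0,0],
    [0,0,0,0,0,0,0],
  ],
)

```text
time_s: 14.92
tool_pos: [0.5237, -0.2136, 0.1215]
orientation: [-0.0, 0.871, 0.491, -0.0]
wrist_force: [-1.9, 0.8, 2.4]
finger_gap: 0.0234
grip_force: 59.8
```

```bash
python3 chk.py
```

```text
14.9167 tcp [ 0.52371 -0.21362  0.1215 ] yaw -31.13 tilt [-0.0003 -0.0003] F [-1.88  0.79  2.38] T [0.486 0.277 0.04 ] tau7 -0.077 tip [ 0.52429 -0.21254  0.0451 ]
```

Call:
send_rows(
  motion=[
    [0,0.003,-0.005,0.003,0,0,1.5],
    [0,0,0,0,0,0,1.5],
    [0,0,0,0,0,0,0],
    [0,0,0,0,0,0,0],
  ],
)

```text
time_s: 15.25
tool_pos: [0.5237, -0.2136, 0.1215]
orientation: [-0.0, 0.883, 0.468, -0.0]
wrist_force: [-1.8, 1.0, 2.9]
finger_gap: 0.0233
grip_force: 59.8
```

```bash
python3 chk.py
```

```text
15.25 tcp [ 0.5237  -0.21356  0.12149] yaw -34.13 tilt [-0.0001 -0.0003] F [-1.79  1.04  2.85] T [0.36  0.441 0.091] tau7 -0.077 tip [ 0.52435 -0.21253  0.04509]
```

Call:
send_rows(
  motion=[
    [0,0,0,0,0,0,1.5],
    [0,0,0,0,0,0,0],
    [0,0,0,0,0,0,0],
  ],
)

```text
time_s: 15.5
tool_pos: [0.5237, -0.2135, 0.1215]
orientation: [-0.0, 0.89, 0.457, -0.0]
wrist_force: [-2.2, 0.7, 2.3]
finger_gap: 0.0233
grip_force: 59.8
```

```bash
python3 chk.py
```

```text
15.5 tcp [ 0.5237  -0.21351  0.1215 ] yaw -35.63 tilt [-0.0001 -0.0002] F [-2.17  0.68  2.31] T [0.355 0.514 0.063] tau7 -0.077 tip [ 0.52439 -0.21249  0.04509]
```

Call:
send_rows(
  motion=[
    [0,-0.002,-0.012,0.003,0,0,1.5],
    [0,0,0,0,0,0,0],
    [0,0,0,0,0,0,0],
  ],
)

```text
time_s: 15.75
tool_pos: [0.5236, -0.2134, 0.1215]
orientation: [0.0, 0.895, 0.445, 0.0]
wrist_force: [-1.7, 0.9, 2.7]
finger_gap: 0.0235
grip_force: 59.9
```

```bash
python3 chk.py
```

```text
15.75 tcp [ 0.52364 -0.21345  0.12155] yaw -37.12 tilt [0.0003 0.    ] F [-1.69  0.92  2.7 ] T [0.204 0.333 0.034] tau7 -0.076 tip [ 0.52442 -0.21249  0.04515]
```

Call:
send_rows(
  motion=[
    [0,0,0,0,0,0,1.5],
    [0,0,0,0,0,0,0],
    [0,0,0,0,0,0,0],
  ],
)

```text
time_s: 16.0
tool_pos: [0.5236, -0.2134, 0.1215]
orientation: [0.0, 0.901, 0.433, -0.0]
wrist_force: [-1.8, 0.5, 1.9]
finger_gap: 0.0235
grip_force: 59.8
```

```bash
python3 chk.py
```

```text
16.0 tcp [ 0.52362 -0.21341  0.12151] yaw -38.62 tilt [ 0.0002 -0.    ] F [-1.76  0.46  1.85] T [0.191 0.323 0.061] tau7 -0.091 tip [ 0.52442 -0.21247  0.04511]
```

Call:
send_rows(
  motion=[
    [0,0,-0.004,0.008,0,0,1.0],
    [0,0,0,0,0,0,0],
    [0,0,0,0,0,0,0],
  ],
)

```text
time_s: 16.25
tool_pos: [0.5236, -0.2134, 0.1213]
orientation: [0.0, 0.905, 0.426, 0.0]
wrist_force: [-1.7, 0.2, 2.2]
finger_gap: 0.0234
grip_force: 59.9
```

```bash
python3 chk.py
```

```text
16.25 tcp [ 0.52362 -0.21341  0.12133] yaw -39.62 tilt [0.0004 0.0001] F [-1.66  0.18  2.24] T [0.125 0.309 0.114] tau7 -0.114 tip [ 0.52446 -0.21249  0.04493]
```

Call:
send_rows(
  motion=[
    [0,0,0,0,0,0,1.0],
    [0,0,0,0,0,0,0],
    [0,0,0,0,0,0,0],
  ],
)

```text
time_s: 16.5
tool_pos: [0.5236, -0.2134, 0.1213]
orientation: [0.0, 0.909, 0.418, 0.0]
wrist_force: [-1.0, -0.1, 2.7]
finger_gap: 0.0234
grip_force: 59.9
```

```bash
python3 chk.py
```

```text
16.5 tcp [ 0.52358 -0.21336  0.12126] yaw -40.62 tilt [0.0003 0.0001] F [-0.99 -0.14  2.71] T [-0.024  0.278  0.153] tau7 -0.147 tip [ 0.52442 -0.21245  0.04486]
```

Call:
send_rows(
  motion=[
    [0,0,0,0,0,0,-2.5],
    [0,0,0,0,0,0,-2.5],
    [0,0,0,0,0,0,0],
    [0,0,0,-0.05,0,0,0],
    [0,0,0,-0.1,0,0,0],
    [0,0,0,-0.2,0,0,0],
    [0,0,0,-0.3,0,0,0],
    [0,0,0,-0.3,0,0,0],
  ],
)

```text
time_s: 17.17
tool_pos: [0.5234, -0.213, 0.1601]
orientation: [-0.0, 0.89, 0.457, -0.0]
wrist_force: [0.2, -0.8, 0.3]
finger_gap: 0.0232
grip_force: 59.5
```

Call:
send_rows(
  motion=[
    [0,0,0,0,0,0,0],
    [0,0,0,0,0,0,0],
    [0,0,0,0,0,0,0],
    [0,0,0,0,0,0,0],
  ],
)

```text
time_s: 17.5
tool_pos: [0.5231, -0.2128, 0.1587]
orientation: [-0.0, 0.889, 0.457, -0.0]
wrist_force: [-0.3, -0.2, -1.5]
finger_gap: 0.0232
grip_force: 59.5
```

```bash
python3 look.py w6
```

```text
17.5 [ 0.52309048 -0.21277231  0.1586736 ] yaw y -35.60918082561451 tilt -0.00045990674520044334 -0.0002597805499827242 F [-0.28600548 -0.19705802 -1.5385222 ] T [-0.04540114  0.00886544  0.08597994] q [-0.2   0.48  0.79  1.6  -0.35  1.21  0.04]
0.035 125 x med 4.47 y min/max/mid -4.31 3.44 -0.43 zmax 55.0
0.062 66 x med 2.15 y min/max/mid -8.3 7.16 -0.57 zmax 69.9
0.07 38 x med 2.17 y min/max/mid -8.34 7.31 -0.51 zmax 73.9
0.074 27 x med 2.09 y min/max/mid -7.75 7.39 -0.18 zmax 76.4
screw [ 0.52411956 -0.21180621] diam mm 24.451098632812503
slot angle world deg 149.96515592063412 sd mm [1.21330449 5.95518608] area 86.64 slot centre 0.5238316712834717 -0.21227340720221607
red dir deg -5.6415323515528515 dist mm 24.594774464030984
crop origin [196 148]
```

View pics/w6_s.png

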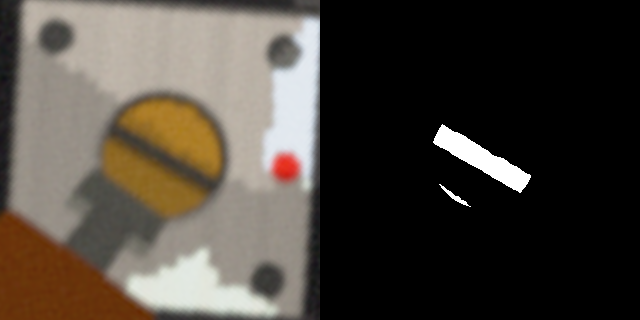

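Call:
send_rows(
  motion=[
    [0,0,0,-0.4,0,0,0],
    [0,0,0,-0.6,0,0,0],
    [0,0,0,-0.6,0,0,0],
    [0,0,0,-0.5,0,0,-6.98],
    [0,0,0,0,0,0,-6.98],
    [0,0,0,0,0,0,-6.98],
    [0,0,0,0,0,0,-6.98],
    [0,0,0,0,0,0,-6.98],
  ],
)

```text
time_s: 18.22
tool_pos: [0.5231, -0.213, 0.2427]
orientation: [-0.0, 0.709, 0.705, -0.0]
wrist_force: [-0.0, 0.4, -1.4]
finger_gap: 0.0236
grip_force: 59.4
```

Call:
send_rows(
  motion=[
    [0,0,0,0,0,0,-6.98],
    [0,0,0,0,0,0,-6.98],
    [0,0,0,0,0,0,-6.98],
    [0,0,0,0,0,0,-6.98],
    [0,0,0,0,0,0,-6.98],
    [0,0,0,0,0,0,0],
    [0,0,0,0,0,0,0],
  ],
)

```text
time_s: 18.8
tool_pos: [0.5231, -0.2131, 0.2427]
orientation: [-0.0, 0.469, 0.883, 0.0]
wrist_force: [-0.2, 0.0, -1.1]
finger_gap: 0.0236
grip_force: 59.4
```

Call:
send_rows(
  motion=[
    [0,0.3,0.29,0,0,0,0],
    [0,0.56,0.55,0,0,0,0],
    [0,0.56,0.55,0,0,0,0],
    [0,0.56,0.55,0,0,0,0],
    [0,0.56,0.55,0,0,0,0],
    [0,0.56,0.55,0,0,0,0],
    [0,0.56,0.55,0,0,0,0],
    [0,0.56,0.55,0,0,0,0],
  ],
)

```text
time_s: 19.47
tool_pos: [0.5655, 0.021, 0.243]
orientation: [-0.0, 0.469, 0.883, -0.0]
wrist_force: [1.1, -0.4, -1.2]
finger_gap: 0.0232
grip_force: 59.4
```

Call:
send_rows(
  motion=[
    [0,0.56,0.55,0,0,0,0],
    [0,0.56,0.55,0,0,0,0],
    [0,0.56,0.55,0,0,0,0],
    [0,0.56,0.55,0,0,0,0],
    [0,0.56,0.55,0,0,0,0],
    [0,0.56,0.55,0,0,0,0],
    [0,0.4,0.3,0,0,0,0],
    [0,0,0,0,0,0,0],
  ],
)

```text
time_s: 20.13
tool_pos: [0.5986, 0.2334, 0.2415]
orientation: [-0.002, 0.465, 0.885, 0.001]
wrist_force: [-1.6, 2.1, -0.4]
finger_gap: 0.0236
grip_force: 59.4
```

Call:
send_rows(
  motion=[
    [0,0,0,0,0,0,0],
    [0,0,0,0,0,0,0],
    [0,0,0,0,0,0,0],
    [0,0,0,0,0,0,0],
    [0,0,0,0,0,0,0],
    [0,0,0,0,0,0,0],
  ],
)

```text
time_s: 20.63
tool_pos: [0.6003, 0.2238, 0.2434]
orientation: [0.0, 0.469, 0.883, 0.0]
wrist_force: [-0.2, 0.2, 0.4]
finger_gap: 0.0234
grip_force: 59.4
```

```bash
cat > st.py <<'E'
from tip import *
s=get_state(); im,d=eyes.get_image("wrist"); C=cam("wrist",s); tip(d,s)
o=s["orientation"]; M=R.from_quat(np.roll(o,-1)).as_matrix(); W=cloud(d,C)
b=(np.hypot(W[...,0]-.597,W[...,1]-.205)<.055)&(abs(W[...,2]-.066)<.006)&(d>0)
P=W[b]; print("block pts",b.sum(),rect(b.astype(np.uint8),C,.066))
T=(P-s["tool_pos"])@M*1e3; print("tool-frame extents",np.percentile(T,[1,99],axis=0))
u=proj([.597,.205,.09],C)[0].astype(int); print("crop",u-[80,60])
c=im[max(0,u[1]-60):u[1]+60,u[0]-80:u[0]+80]; cv2.imwrite("pics/st.png",cv2.resize(c,None,fx=5,fy=5,interpolation=cv2.INTER_CUBIC)[:,:,::-1])
E
python3 chk.py; python3 st.py
```

```text
20.6333 tcp [0.60033 0.22382 0.24343] yaw 34.08 tilt [0.0001 0.0001] F [-0.2   0.2   0.39] T [-0.006  0.001  0.031] tau7 -0.002 tip [0.59965 0.22486 0.16703]
0.035 126 x med 4.7 y min/max/mid -4.01 3.71 -0.15 zmax 54.8
0.062 65 x med 2.44 y min/max/mid -8.01 7.5 -0.25 zmax 70.0
0.07 41 x med 2.44 y min/max/mid -8.04 7.59 -0.23 zmax 74.0
0.074 21 x med 2.31 y min/max/mid -7.46 7.71 0.12 zmax 76.2
block pts 2961 ((597.4432373046875, 205.7633514404297), (64.57768249511719, 64.05581665039062), 88.0872802734375)
tool-frame extents [[-48.53665655 -51.68504304 176.26053094]
 [ 26.15626709  26.72193636 181.80277665]]
crop [181 145]
```

Call:
send_rows(
  motion=[
    [0,-0.18,-0.15,0,0,0,0],
    [0,-0.185,-0.16,0,0,0,0],
    [0,0,0,0.6,0,0,0],
    [0,0,0,0.6,0,0,0],
    [0,0,0,0.5,0,0,0],
    [0,0,0,0.2,0,0,0],
    [0,0,0,0,0,0,0],
    [0,0,0,0,0,0,0],
  ],
)

```text
time_s: 21.35
tool_pos: [0.5984, 0.2051, 0.1676]
orientation: [0.0, 0.468, 0.884, -0.0]
wrist_force: [0.6, 1.0, 0.6]
finger_gap: 0.0234
grip_force: 59.4
```

Call:
send_rows(
  motion=[
    [0,0,0,0,0,0,0],
    [0,0,0,0,0,0,0],
    [0,0,0,0,0,0,0],
  ],
)

```text
time_s: 21.6
tool_pos: [0.5991, 0.206, 0.1687]
orientation: [0.001, 0.468, 0.884, 0.001]
wrist_force: [-0.3, 0.0, -0.8]
finger_gap: 0.0235
grip_force: 59.4
```

```bash
python3 chk.py; python3 st.py
```

```text
21.6 tcp [0.59907 0.20597 0.16872] yaw 34.19 tilt [0.001  0.0011] F [-0.27  0.04 -0.76] T [ 0.007  0.026 -0.02 ] tau7 0.0 tip [0.59858 0.20708 0.09232]
0.035 127 x med 4.73 y min/max/mid -4.06 3.7 -0.18 zmax 54.6
0.062 62 x med 2.45 y min/max/mid -7.97 7.48 -0.24 zmax 69.7
0.07 41 x med 2.37 y min/max/mid -8.07 7.63 -0.22 zmax 74.0
0.074 22 x med 2.39 y min/max/mid -7.45 6.94 -0.26 zmax 75.9
block pts 4540 ((597.398681640625, 205.5943603515625), (64.42366027832031, 64.13286590576172), 87.94084167480469)
tool-frame extents [[-22.02338227 -41.51878709 101.60074129]
 [ 40.19434492  37.54576802 106.94369834]]
crop [191 157]
```

View pics/st.png

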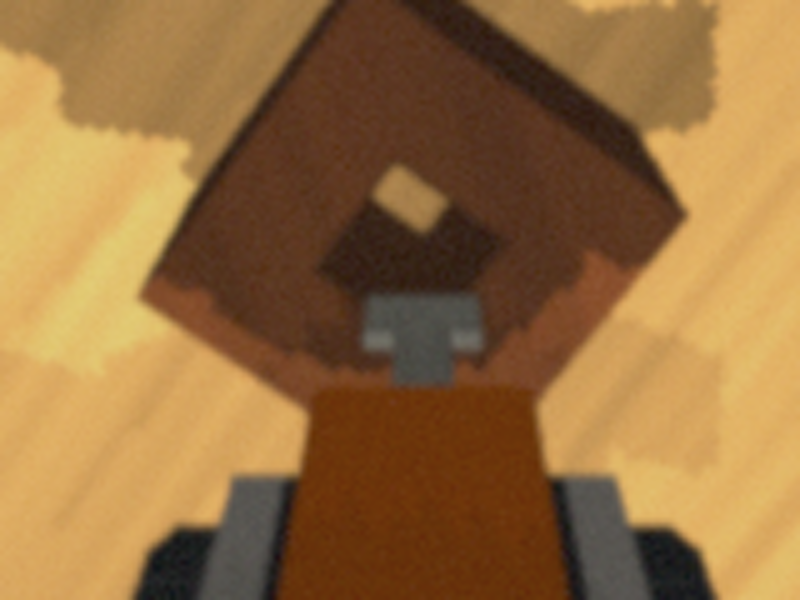

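Call:
send_rows(
  motion=[
    [0,-0.015,-0.04,0.1,0,0,0],
    [0,0,0,0.3,0,0,0],
    [0,0,0,0.4,0,0,0],
    [0,0,0,0.4,0,0,0],
    [0,0,0,0.4,0,0,0],
    [0,0,0,0.3,0,0,0],
    [0,0,0,0.1,0,0,0],
    [0,0,0,0,0,0,0],
  ],
)

```text
time_s: 22.32
tool_pos: [0.5958, 0.204, 0.0852]
orientation: [-0.001, 0.468, 0.884, -0.001]
wrist_force: [-0.9, -0.9, -0.9]
finger_gap: 0.0233
grip_force: 59.4
```

Call:
send_rows(
  motion=[
    [0,0,0,0,0,0,0],
    [0,0,0,0,0,0,0],
    [0,0,0,0,0,0,0],
  ],
)

```text
time_s: 22.57
tool_pos: [0.5981, 0.2046, 0.0884]
orientation: [0.001, 0.468, 0.884, 0.001]
wrist_force: [0.1, -0.7, -0.3]
finger_gap: 0.0233
grip_force: 59.4
```

```bash
python3 chk.py
```

```text
22.5667 tcp [0.59809 0.20463 0.08839] yaw 34.19 tilt [0.0008 0.0009] F [ 0.07 -0.72 -0.27] T [-0.029  0.007  0.05 ] tau7 -0.0 tip [0.59756 0.20573 0.01199]
```

Tip is at (0.5976, 0.2057), centred in the hole, with 6 mm to go.

Call:
send_rows(
  motion=[
    [0,0,0,0.07,0,0,0],
    [0,0,0,0.05,0,0,0],
    [0,0,0,0,0,0,0],
    [0,0,0,0,0,0,0],
    [0,0,0,0,0,0,0],
  ],
)

```text
time_s: 22.98
tool_pos: [0.5973, 0.2045, 0.0825]
orientation: [0.0, 0.468, 0.884, 0.0]
wrist_force: [0.2, -0.6, 0.6]
finger_gap: 0.0233
grip_force: 59.6
```

```bash
python3 chk.py
```

```text
22.9833 tcp [0.59734 0.20452 0.08252] yaw 34.19 tilt [0.0002 0.0002] F [ 0.25 -0.55  0.61] T [ 0.018 -0.139 -0.02 ] tau7 0.002 tip [0.59668 0.20557 0.00612]
```

Call:
send_rows(
  motion=[
    [0,0,0,0.02,0,0,0],
    [0,0,0,0,0,0,0],
    [0,0,0,0,0,0,0],
  ],
)

```text
time_s: 23.23
tool_pos: [0.5974, 0.2045, 0.0825]
orientation: [0.0, 0.468, 0.884, 0.0]
wrist_force: [-2.7, 0.1, 5.7]
finger_gap: 0.0233
grip_force: 60.2
```

```bash
python3 chk.py
```

```text
23.2333 tcp [0.59736 0.20448 0.08245] yaw 34.19 tilt [0.0002 0.0003] F [-2.68  0.09  5.68] T [-0.12   0.385 -0.009] tau7 -0.003 tip [0.5967  0.20555 0.00605]
```

Seated at the expected height. I release and rise straight up.

Call:
send_rows(
  motion=[
    [0.15,0,0,-0.01,0,0,0],
    [0.4,0,0,0,0,0,0],
    [0.8,0,0,0,0,0,0],
    [0.8,0,0,0,0,0,0],
    [0.8,0,0,0,0,0,0],
    [0.8,0,0,0,0,0,0],
    [0.8,0,0,0,0,0,0],
    [0.8,0,0,0,0,0,0],
  ],
)

```text
time_s: 23.9
tool_pos: [0.5971, 0.2044, 0.0818]
orientation: [-0.0, 0.468, 0.884, -0.0]
wrist_force: [0.6, -0.0, -0.0]
finger_gap: 0.0684
grip_force: 0.0
```

Call:
send_rows(
  motion=[
    [0.8,0,0,-0.2,0,0,0],
    [0.8,0,0,-0.5,0,0,0],
    [0.8,0,0,-0.8,0,0,0],
    [0.8,0,0,-0.8,0,0,0],
    [0.8,0,0,-0.8,0,0,0],
    [0.8,0,0,-0.8,0,0,0],
    [0.8,0,0,-0.5,0,0,0],
    [0.8,0,0,0,0,0,0],
  ],
)

```text
time_s: 24.57
tool_pos: [0.6002, 0.2048, 0.2652]
orientation: [0.004, 0.468, 0.884, 0.004]
wrist_force: [1.0, -0.8, 0.6]
finger_gap: 0.0685
grip_force: 0.0
```

Call:
send_rows(
  motion=[
    [0.8,0,0,0,0,0,0],
    [0.8,0,0,0,0,0,0],
    [0.8,0,0,0,0,0,0],
    [0.8,0,0,0,0,0,0],
  ],
)

```text
time_s: 24.9
tool_pos: [0.5962, 0.2043, 0.2561]
orientation: [-0.001, 0.468, 0.884, -0.001]
wrist_force: [-0.5, -1.1, -0.1]
finger_gap: 0.0681
grip_force: 0.0
```

```bash
python3 meas.py; python3 - <<'E'
from h import *
im,d=eyes.get_image("wrist"); a=cv2.resize(im,(400,300))
im,_=eyes.get_image("side"); b=cv2.resize(im,(400,300))
cv2.imwrite("pics/end.png",np.hstack([a,b])[:,:,::-1])
E
```

```text
[0.59620379 0.20431308 0.25613841] [-0.00119836  0.46802402  0.88371404 -0.00125701] [-0.61159568  0.49151861  0.41460253  1.2279024  -0.19211925  1.46360661
  0.37669905]
handle ((596.7007446289062, 206.1633758544922), (23.316112518310547, 22.271997451782227), 34.22584533691406) [0.59650367 0.20591135 0.13543793]
handle ((596.2626342773438, 205.34153747558594), (21.67123031616211, 21.40159797668457), 34.23824691772461) [0.59649461 0.20539792 0.13549471]
block ((597.369140625, 205.62025451660156), (64.40758514404297, 64.16339874267578), 88.02236938476562)
```

View pics/end.png

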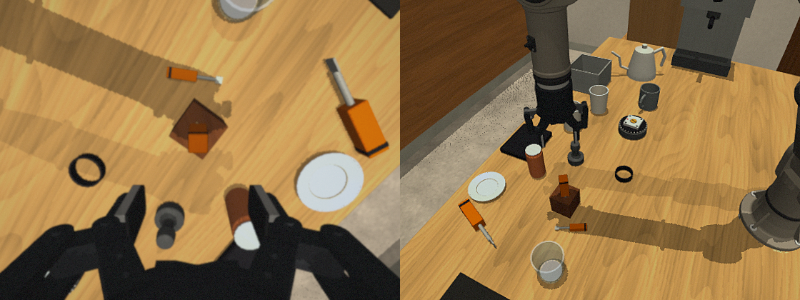

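The wrist view (left) shows the middle driver upright in its block at about (198,140), released and clear of the fingers. The side view shows the same at (564,187). The two look-alike drivers are lying down. They already lay that way in the first wrist picture at 1.4 s, when the arm was well above them, so they toppled by themselves. I'm handing in the job.

```bash
python3 -c "
from bench import arm
print(arm.job_done())"
```

```text
the job is handed in; nothing more can be done
None
```

The screw was turned clockwise to its stop (turning torque rose to about 0.15 N m, press about 2–5.5 N), the driver stands upright in its stand and is released, and the job is handed in; the two look-alike drivers fell over on their own at the start.

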